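# Kit the radiator tray

### The arm

A 6-joint arm with a two-finger parallel gripper is mounted at the origin on the work surface. World frame = base frame: x ahead of the robot, y to its left, z up, the work surface at z = 0. Lengths are in mm, angles in rad, forces in N, time in s.
With the tool pointing down it reaches from about 350 to 775 mm from the base axis. Payload 7.3 kg.
Tool frame: the origin (TCP) lies at the very end of the fingers, on their centre line; the grasp point (between the pads) lies 19 mm behind it; z points along the fingers, y is the line along which they close (so a half turn about z gives the same grasp; the last joint's range is limited). The gripper opens to 92 mm and grips with 3 to 60 N. Pads are 19 mm wide; open, the fingers measure 130 mm over their backs; the gripper's body (75 mm by 190 mm) begins 47 mm behind the grasp point.
Start: joints at [-1.479, 0.342, 1.524, -0, 1.275, -0.146], TCP at [123.693, -510.242, 202.941] pointing down, gripper open.
Joint ranges: [-2.53, 2.53], [-0.77, 2.02], [0.04, 2.7], [-1, 4.14], [0.28, 2.66], [-3.11, 3.11]. Speed limits (rad/s): [2.57, 2.57, 3.14, 3.14, 3.14, 3.14].

### API

Orientations are given as a unit quaternion [x, y, z, w].
In Python, from bench import status, vision, hand_in gives the robot as it stands.
- The arm moves only by the tool servo_tool, never from a script. Its argument "moves" is a list that holds one entry, the list of rows, each a list of 6 numbers: the shift along the tool's x, y, z in units of 25 mm (1.0 is 25 mm), then the turn, a rotation vector about the tool's x, y, z in units of 6 degrees (1.0 is 6 degrees). A call has 1 to 12 rows; each row is the pose to reach, as a shift and turn from the pose commanded when the call began, along the tool's axes at that moment; what a row does not reach only later rows make up. A row lasts 1/12 s, in which the tool goes at most 41.7 mm and 7.16 degrees, less where a joint would pass 70% of its speed; a pose out of reach is approached as far as the arm can. A call with a gripper value outside its range is refused whole. "fingers" is the closure, from 0 (fully open) to 1 (shut), set as the call begins (left out, the last holds). The fingers move at their own pace and stop on an object; "squeeze" is the grip in N (left out, the last holds). Time passes only in rows, so rows that repeat a pose let the fingers close. It gives the time, the measured TCP pose, the force, the opening and the grip force at its end, in the units of the state.
- status.state(): the state, without advancing time (a new reading comes with each control period).
- vision.snapshot(name): name is "scene" or "top"; returns a dict with "frame" (420x560x3 uint8, blue, green, red), "fx", "fy", "cx", "cy" (pixels), "dist" ([k1, k2, p1, p2, k3] as OpenCV has them; the pictures are not rectified), "pose" (4x4, takes a point from camera to world coordinates). Camera axes: x right, y down, z forward; pixel columns grow to the right and rows downward; lengths in mm; the calibration is good to about 2 mm. A picture is of the moment at which its call begins. There is no depth.
- hand_in(): hands the job in; it is judged then, once.
The state is a dict: "time_s": time; "q": joint angles; "joint_vel": joint speeds; "effort": joint torques, N m; "tool_pos": TCP position; "tool_rot": TCP orientation; "contact_force": force on the tool from outside, world axes, zero at the start; "ft_torque": the same for the moment, N m; "grip_width": finger opening in mm; "grip_force": force on a finger pad.
Only numpy, scipy, OpenCV 4.12 (cv2) and the standard library are available. Lean on these libraries where they do the work, as an engineer would, in place of code of your own. Each camera call takes 0.05 s, during which the arm holds its last target. There are 200 camera calls.

### The job

Make up the fittings kit for one radiator in the grey three-bay tray: the valve with the big white thermostat head goes in the red bay, the valve with the black cap in the blue bay, and the two brass plugs (the plain one and the one with the white vent nipple) both in the green bay. Stand each one upright on the floor of its bay, wholly inside it and let go. The valve with the yellow cap and the grey steel plug belong to another job: leave them standing where they are.

Things in the scene. Friction and masses are not known exactly. Their poses are not given: they have to be found in the camera images.
- trv_c (a point): Thermostatic straight radiator valve, body 80 mm long lying on two bright nickel hex nuts 30 mm across flats. A round white ribbed head, 42 mm diameter, rises from its middle, from 28 to 70 mm above the nuts' underside; grip it there. 0.3 kg. Point: on the head's axis, half-way up the whole (35 mm above the underside); x along the body, z up the head.
- lockshield_c (a point): Lockshield straight radiator valve, body 80 mm long lying on two bright nickel hex nuts 30 mm across flats. A round black cap, 30 mm diameter, rises from its middle, from 28 to 58 mm above the nuts' underside; grip it there. 0.26 kg. Point: on the cap's axis, half-way up the whole (29 mm above the underside); x along the body, z up the cap.
- blankplug_c (a point): Plain brass, 36 mm tall radiator plug standing thread down: thread 29 mm diameter for the lowest 12 mm, round knurled head 34 mm diameter above it up to the top, where there is a small dark socket. Mass about 0.15 kg. The point is on its axis, 18 mm above its underside; z up.
- ventplug_c (a point): Brass, 36 mm tall radiator plug standing thread down: thread 29 mm diameter for the lowest 12 mm, round knurled head 34 mm diameter above it up to the top, with a white plastic vent nipple (12 mm diameter, 6 mm tall) on top of that. Mass about 0.15 kg. The point is on its axis, 18 mm above its underside; z up.
- gasvalve_c (a point): Look-alike, to be left alone: the same valve as the lockshield in shape and size but with a yellow cap (30 mm diameter, top at 58 mm). The point is half-way up (29 mm).
- steelplug_c (a point): Look-alike, to be left alone: the same as the plain brass plug in shape and size, but grey steel. The point is 18 mm above its underside.
- bay_red: Red mat, 128 x 102 x 2 mm, fixed as the floor of one of the tray's three bays; origin at the centre of its underside, 5 mm above the bench; x along the bay's long side, y along the row of bays, z up. Which bay has which colour changes. Bay for the white-headed valve.
- bay_blue: Blue mat, 128 x 102 x 2 mm, fixed as the floor of one of the tray's three bays; origin at the centre of its underside, 5 mm above the bench; x along the bay's long side, y along the row of bays, z up. Which bay has which colour changes. Bay for the black-capped valve.
- bay_green: Green mat, 128 x 102 x 2 mm, fixed as the floor of one of the tray's three bays; origin at the centre of its underside, 5 mm above the bench; x along the bay's long side, y along the row of bays, z up. Which bay has which colour changes. Bay for the two brass plugs, which fit one beside the other along x.
- tray: Grey plastic tray, fixed to the bench, 140 mm (x) by 332 mm (y), origin at the centre of its underside. Floor 5 mm plus a 2 mm mat: things in it stand 7 mm above the bench. Walls and the two dividers are 5 mm thick, tops 20 mm above the bench. Bays at y = -109, 0 and +109 mm measure 130 mm (x) by 104 mm (y) inside.
Things that resemble listed ones, but are neither listed nor needed, are in the scene too. Leave any turquoise look-alike of the part that bears gasvalve_c alone.

How it is judged:
By the outcome, as a careful person would: the job done as asked, in the order asked, and still so for the second after the job is handed in, with the robot touching nothing.
It also fails if it takes over 118 s, if anything falls off the work surface, if the arm or the gripper's body presses on something with over 40 N, if the wrist force passes 120 N, or if a joint passes its speed limit or range.

## Working session

There is one attempt and no reset: what is moved stays moved. The work goes in short steps, Python scripts to look and compute and a tool call to move; the robot and the scene stay as the last step left them, time stands still between calls to the robot, and variables do not carry over. Pictures are saved under pics/ and viewed, at most 14 in all, crops included, and the job is handed in when it is done.

Besides the shell and the picture viewer there is one more tool, called after "Call:" as name(argument=value, ...) on one line, values as JSON. servo_tool: Moves the arm, as the interface text tells. Its arguments: {"type":"object","properties":{"moves":{"type":"array"},"fingers":{"type":"number"},"squeeze":{"type":"number"}},"required":["moves"]}

```bash
mkdir -p pics; ls
cat > h.py <<'E'
import numpy as np, cv2
from bench import status, vision
def snap(n,f):
    s=vision.snapshot(n); cv2.imwrite(f'pics/{f}.png',s['frame']); np.save(f'pics/{f}.npy',{k:np.array(v) for k,v in s.items() if k!='frame'},allow_pickle=True); return s
def cal(f): return np.load(f'pics/{f}.npy',allow_pickle=True).item()
def ray(f,uv):
    c=cal(f);K=np.array([[c['fx'],0,c['cx']],[0,c['fy'],c['cy']],[0,0,1.]])
    p=cv2.undistortPoints(np.array([[uv]],float),K,c['dist'].astype(float))[0,0]
    return c['pose'][:3,3],c['pose'][:3,:3]@np.array([p[0],p[1],1])
def atz(f,uv,z):
    o,d=ray(f,uv);return o+d*(z-o[2])/d[2]
def tri(a,ua,b,ub):
    o1,d1=ray(a,ua);o2,d2=ray(b,ub)
    t=np.linalg.lstsq(np.c_[d1,-d2],o2-o1,rcond=None)[0]
    p,q=o1+t[0]*d1,o2+t[1]*d2
    return (p+q)/2,np.linalg.norm(p-q)
def crop(f,u0,v0,u1,v1,k,out):
    im=cv2.imread(f'pics/{f}.png')[v0:v1,u0:u1];cv2.imwrite(f'pics/{out}.png',cv2.resize(im,None,fx=k,fy=k,interpolation=cv2.INTER_CUBIC))
E
python3 - <<'E'
from h import *
np.set_printoptions(precision=2,suppress=True)
for n in('scene','top'):
    s=snap(n,n+'0');print(n,s['fx'],s['dist']);print(np.array(s['pose']))
print(status.state())
E
```

```text
pics
scene 451.36072823322246 [-0.01  0.    0.    0.    0.  ]
[[ -0.81   0.46  -0.36 840.07]
 [  0.59   0.64  -0.5  478.8 ]
 [ -0.    -0.62  -0.78 780.7 ]
 [  0.     0.     0.     1.  ]]
top 443.48381451014274 [-0.08  0.    0.    0.    0.  ]
[[  -0.01   -0.98    0.19  310.26]
 [  -1.      0.01   -0.03   23.94]
 [   0.03   -0.19   -0.98 1084.01]
 [   0.      0.      0.      1.  ]]
{'time_s': 0.1, 'q': array([-1.48,  0.34,  1.52, -0.  ,  1.28, -0.15]), 'joint_vel': array([-0., -0., -0.,  0., -0., -0.]), 'effort': array([  0.  , -43.2 , -24.47,   0.07,   0.05,  -0.  ]), 'tool_pos': array([ 123.64, -509.83,  202.31]), 'tool_rot': array([ 0.99,  0.12, -0.  , -0.  ]), 'contact_force': array([ 0.72, -0.49,  0.07]), 'ft_torque': array([ 0.01,  0.04, -0.01]), 'grip_force': 0.0, 'grip_width': 91.70783916651207}
```

View pics/scene0.png

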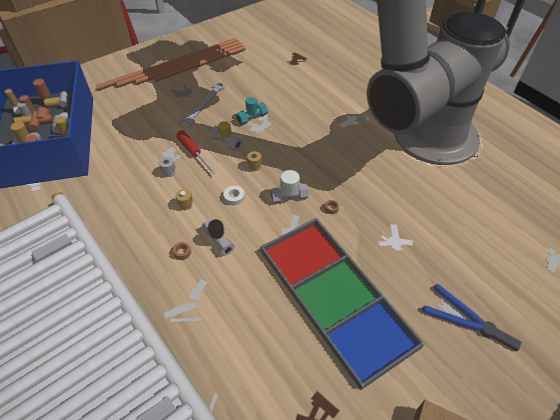

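View pics/top0.png

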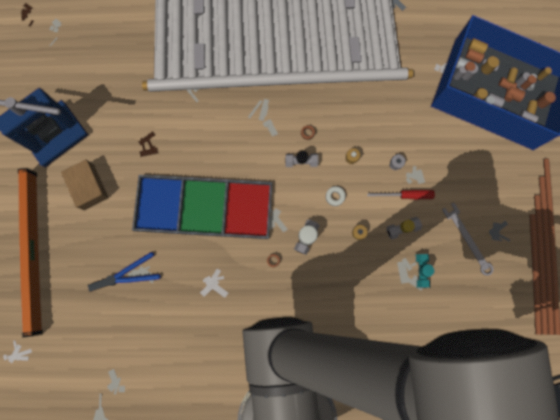

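Scene: white-headed valve (290,183), black cap (216,229), yellow cap (226,130), turquoise look-alike (252,108), round plugs at (184,200), (254,160) and (167,166). The tray bays run red, green, blue. The enlarged crops come next.

```bash
python3 -c "
from h import *
crop('scene0',145,85,350,255,3.5,'c1');crop('top0',270,110,450,300,3.1,'c2')"
```

```text
(no output)
```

View pics/c1.png

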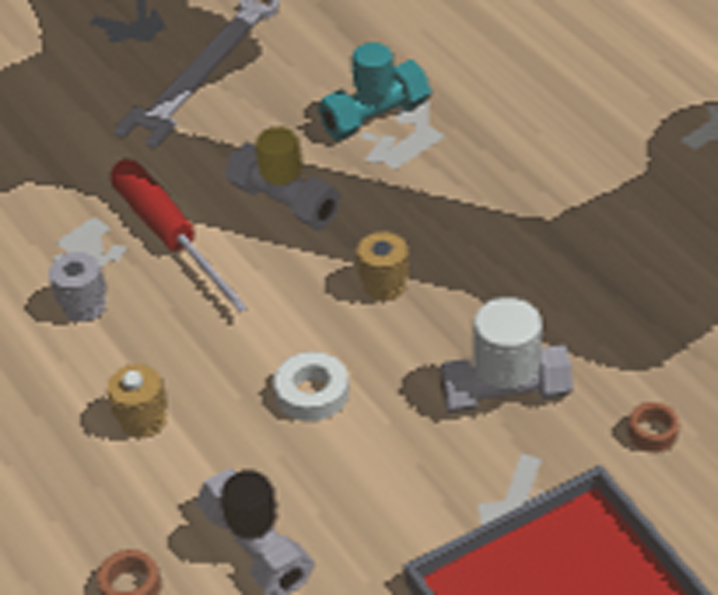

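View pics/c2.png

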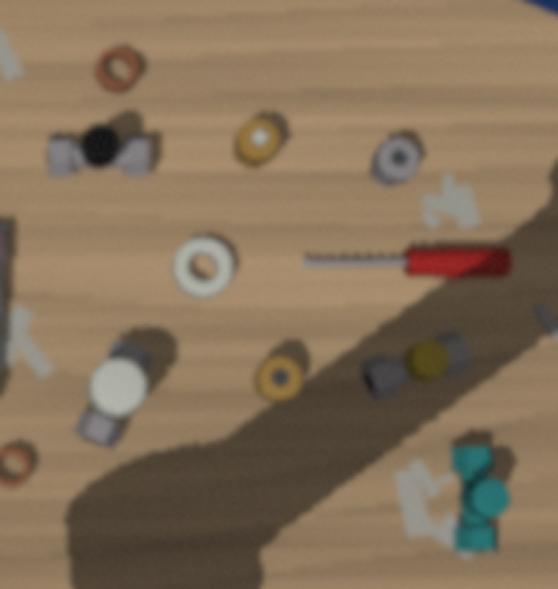

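The choice is clear:
- **Wanted:** white-head valve at c1 (508,318), black cap (248,490), plain brass plug with dark socket (382,248), vent plug (131,378).
- **Left alone:** steel plug (74,268), yellow-capped valve (278,142), turquoise valve (375,55), white ring (312,385).

```bash
cat > m.py <<'E'
from h import *
np.set_printoptions(precision=1,suppress=True)
A=lambda x,y:((x+.5)/3.5+144.5,(y+.5)/3.5+84.5)
B=lambda x,y:((x+.5)/3.1+269.5,(y+.5)/3.1+109.5)
for n,a,b in [('trv',(508,320),(119,387)),('lock',(249,490),(101,146)),('blank',(382,248),(281,377)),('vent',(131,378),(260,137)),('gas',(278,142),(428,358)),('steel',(74,268),(399,157)),('turq',(373,54),(490,497))]:
    print(n,*tri('scene0',A(*a),'top0',B(*b)))
for n,p,z in [('trvA',(99,430),30),('trvB',(130,352),30),('loA',(62,157),30),('loB',(137,157),30)]: print(n,atz('top0',B(*p),z))
for n,p,z in [('trvA',(458,372),30),('trvB',(553,356),30),('loA',(218,485),30),('loB',(283,550),30)]: print(n,atz('scene0',A(*p),z))
C={}
for f in('scene0','top0'):
    im=cv2.imread(f'pics/{f}.png').astype(int)
    for n,i in(('red',2),('green',1),('blue',0)):
        o=[im[...,j] for j in range(3) if j!=i]
        m=((im[...,i]>80)&(im[...,i]>1.6*np.maximum(*o))).astype(np.uint8)
        m[:150]=0
        N,l,st,c=cv2.connectedComponentsWithStats(m);k=1+st[1:,4].argmax()
        r=cv2.minAreaRect(np.argwhere(l==k)[:,::-1].astype(np.float32))
        pts=cv2.boxPoints(r)
        C[f,n]=c[k];print(f,n,st[k],atz(f,c[k],7))
        if f=='top0':print(np.array([atz(f,p,7)[:2] for p in pts]).tolist())
for n in('red','green','blue'):print(n,*tri('scene0',C['scene0',n],'top0',C['top0',n]))
E
python3 m.py
```

```text
trv [430.2 -51.8  69.2] 0.011966187101019928
lock [621.9 -43.5  52.9] 1.4713371782737157
blank [ 440.2 -179.6   36.1] 0.8049087932241928
vent [ 632.7 -171.1   40.4] 1.172931652974421
gas [ 451.2 -290.    57.2] 0.17923603483376455
steel [ 616.5 -283.1   37. ] 0.01789783770638999
turq [ 344.9 -330.8   58.8] 0.047239968057344234
trvA [401.8 -38.6  30. ]
trvB [462.  -63.8  30. ]
loA [619.2 -13.2  30. ]
loB [619. -73.  30.]
trvA [460.1 -63.5  30. ]
trvB [403.2 -38.9  30. ]
loA [628.6 -74.6  30. ]
loB [622.  -11.4  30. ]
scene0 red [ 266  225   76   60 2433] [502.2  92.6   7. ]
scene0 green [ 296  262   71   67 2037] [514. 191.   7.]
scene0 blue [ 328  303   89   78 3591] [517.1 311.5   7. ]
top0 red [ 225  183   45   53 2094] [502.2  92.4   7. ]
[[443.0708501546316, 146.74651865074577], [571.4765170433959, 140.05113496268245], [563.7608326464846, 37.44105728341103], [435.49867697814, 46.3890355771995]]
top0 green [ 182  181   42   51 1842] [509.4 201.4   7. ]
[[453.91597229230456, 252.44079434876383], [576.8544567572308, 246.26635214273213], [567.9893491510211, 150.76675664937684], [445.4208731106713, 158.9306230210428]]
top0 blue [ 137  178   44   52 1936] [516.9 310.3   7. ]
[[459.47096324647924, 363.5519131862808], [587.406889170469, 357.0100845427169], [576.1377548109167, 257.94211116204264], [448.87778000989726, 266.59923945053214]]
red [502.2  92.5   6.8] 0.15412526538761662
green [512.2 196.7  11.2] 10.855411739966048
blue [516.9 310.9   5.8] 0.7957836055470751
```

Everything checks: heights are 69, 53 (58 expected), 36 and 40 (nipple). The mats sit at about 7 mm. The tray is turned about -3.9°, with red (502,92), green (510,202) and blue (517,311).

```bash
cat > go.py <<'E'
import sys,numpy as np
from scipy.spatial.transform import Rotation as R
from bench import status
s=status.state();r=R.from_quat(s['tool_rot']);p=np.array(s['tool_pos'])
M=r.as_matrix();print('t',round(s['time_s'],1),'pos',p.round(1),'yaw',np.degrees(np.arctan2(M[1,0],M[0,0])).round(1),'tilt z',M[:,2].round(4),'w',round(s['grip_width'],1),'F',np.round(s['contact_force'],1),'q',np.round(s['q'],2))
for a in sys.argv[1:]:
    x,y,z,w=map(float,a.split(','));T=R.from_euler('ZYX',[w,0,180],degrees=True)
    print(a,'->',(r.inv().apply(np.array([x,y,z])-p)/25).round(2),((r.inv()*T).as_rotvec(degrees=True)/6).round(2))
E
python3 go.py 431,-51.5,140,-22.9 431,-51.5,34,-22.9
```

```text
t 0.1 pos [ 123.6 -509.8  202.3] yaw 13.6 tilt z [-2.0e-04  1.4e-03 -1.0e+00] w 91.7 F [ 0.7 -0.5  0.1] q [-1.48  0.34  1.52 -0.    1.28 -0.15]
431,-51.5,140,-22.9 -> [ 16.27 -14.92   2.51] [-0.01  0.    6.09]
431,-51.5,34,-22.9 -> [ 16.27 -14.91   6.75] [-0.01  0.    6.09]
```

Call:
servo_tool(moves=[[[0.4,-0.4,0,0,0,0.15],[1.2,-1.1,0,0,0,0.5],[2.3,-2.1,0,0,0,0.9],[3.4,-3.1,0,0,0,1.4],[4.5,-4.1,0,0,0,1.9],[5.6,-5.1,0,0,0,2.4],[6.7,-6.1,0,0,0,2.9],[7.8,-7.1,0,0,0,3.4],[8.9,-8.1,0,0,0,3.9],[9.9,-9.1,0,0,0,4.3],[10.7,-9.8,0,0,0,4.6],[11,-10.1,0,0,0,4.8]]], fingers=0, squeeze=25)

```text
time_s: 1.1
tool_pos: [332.5, -197.2, 202.8]
tool_rot: [0.991, -0.132, 0.0, -0.0]
contact_force: [0.0, -0.2, -0.2]
grip_width: 92.1
grip_force: 0.0
```

```bash
python3 go.py 431,-51.5,140,-22.9 431,-51.5,34,-22.9
```

```text
t 1.1 pos [ 332.5 -197.2  202.8] yaw -15.1 tilt z [ 2.e-04  1.e-03 -1.e+00] w 92.1 F [ 0.  -0.2 -0.2] q [-0.74  0.09  1.86  0.    1.2   1.1 ]
431,-51.5,140,-22.9 -> [ 2.28 -6.65  2.52] [-0.01  0.    1.3 ]
431,-51.5,34,-22.9 -> [ 2.28 -6.65  6.76] [-0.01  0.    1.3 ]
```

Call:
servo_tool(moves=[[[0.1,-0.4,0,0,0,0.1],[0.4,-1.2,0.1,0,0,0.3],[0.7,-2.1,0.3,0,0,0.5],[1.0,-3.0,0.6,0,0,0.7],[1.35,-3.9,0.9,0,0,0.9],[1.65,-4.8,1.3,0,0,1.1],[1.95,-5.6,1.7,0,0,1.2],[2.15,-6.2,2.1,0,0,1.3],[2.25,-6.55,2.4,0,0,1.3],[2.28,-6.65,2.5,0,0,1.3],[2.28,-6.65,2.5,0,0,1.3]]])

```text
time_s: 2.02
tool_pos: [429.5, -54.2, 139.7]
tool_rot: [0.98, -0.198, -0.001, 0.0]
contact_force: [-0.5, 0.2, -0.4]
grip_width: 91.6
grip_force: 0.0
```

```bash
python3 go.py 431,-51.5,34,-22.9; python3 -c "
from h import *
snap('scene','s1');crop('s1',200,90,400,240,4,'c3')"
```

```text
t 2.0 pos [429.5 -54.2 139.7] yaw -22.9 tilt z [-1.8e-03  3.0e-04 -1.0e+00] w 91.6 F [-0.5  0.2 -0.4] q [-0.3   0.25  1.86 -0.    1.04  1.67]
431,-51.5,34,-22.9 -> [ 0.02 -0.13  4.23] [0.   0.02 0.  ]
```

View pics/c3.png

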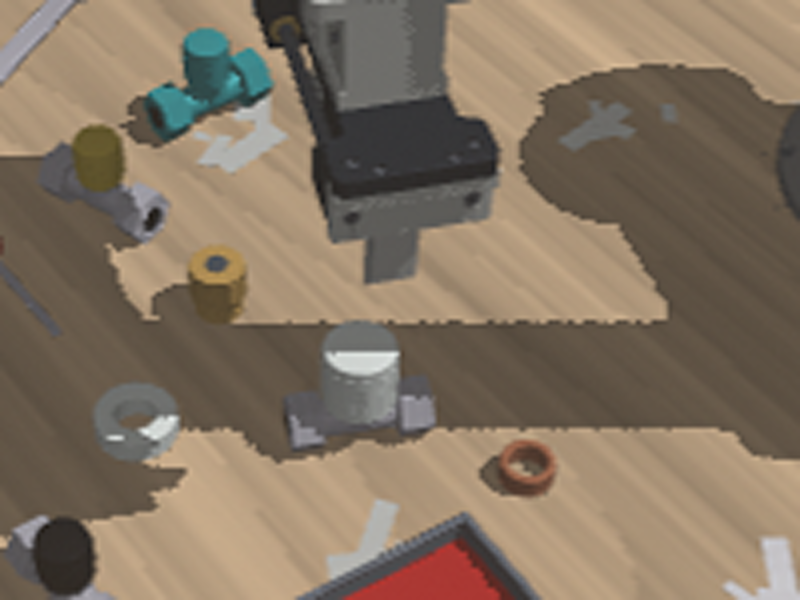

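The picture shows the gripper above the white head (360,345 in the crop), with its closing line across the body. I'm descending and gripping.

Call:
servo_tool(moves=[[[0,-0.05,0.5,0,0,0],[0,-0.05,1.2,0,0,0],[0,-0.05,1.9,0,0,0],[0,-0.05,2.6,0,0,0],[0,-0.05,3.3,0,0,0],[0,-0.05,3.9,0,0,0],[0,-0.05,4.2,0,0,0],[0,-0.05,4.2,0,0,0],[0,-0.05,4.2,0,0,0]]])

```text
time_s: 2.82
tool_pos: [430.6, -54.0, 35.9]
tool_rot: [0.98, -0.2, 0.0, 0.0]
contact_force: [0.7, -0.1, -0.1]
grip_width: 91.4
grip_force: 0.0
```

Call:
servo_tool(moves=[[[0,0,0,0,0,0],[0,0,0,0,0,0],[0,0,0,0,0,0],[0,0,0,0,0,0],[0,0,0,0,0,0],[0,0,0,0,0,0],[0,0,0,0,0,0],[0,0,0,0,0,0],[0,0,0,0,0,0],[0,0,0,0,0,0],[0,0,0,0,0,0],[0,0,0,0,0,0]]], fingers=1, squeeze=25)

```text
time_s: 3.82
tool_pos: [430.6, -53.3, 35.4]
tool_rot: [0.98, -0.199, 0.0, -0.0]
contact_force: [0.5, 1.0, 1.2]
grip_width: 41.3
grip_force: 25.0
```

Call:
servo_tool(moves=[[[0,0,-0.2,0,0,0],[0,0,-0.6,0,0,0],[0,0,-1.2,0,0,0],[0,0,-1.8,0,0,0],[0,0,-2.4,0,0,0],[0,0,-2.8,0,0,0],[0,0,-3,0,0,0],[0,0,-3,0,0,0]]])

```text
time_s: 4.48
tool_pos: [430.8, -53.6, 111.2]
tool_rot: [0.98, -0.199, 0.001, 0.0]
contact_force: [0.0, 0.6, -3.6]
grip_width: 41.1
grip_force: 25.0
```

```bash
python3 go.py 502.2,92.5,110,-3.9 502.2,92.5,42,-3.9
```

```text
t 4.5 pos [430.8 -53.6 111.2] yaw -23.0 tilt z [ 1.5e-03 -7.0e-04 -1.0e+00] w 41.1 F [ 0.   0.6 -3.6] q [-0.3   0.29  1.9  -0.    0.96  1.67]
502.2,92.5,110,-3.9 -> [ 0.35 -6.49  0.05] [ 0.   -0.02 -3.18]
502.2,92.5,42,-3.9 -> [ 0.34 -6.49  2.77] [ 0.   -0.02 -3.18]
```

Call:
servo_tool(moves=[[[0,-0.2,0,0,0,-0.1],[0.05,-0.7,0,0,0,-0.4],[0.1,-1.4,0,0,0,-0.8],[0.15,-2.2,0,0,0,-1.2],[0.2,-3.0,0,0,0,-1.6],[0.2,-3.8,0,0,0,-2.0],[0.3,-4.6,0,0,0,-2.4],[0.3,-5.4,0,0,0,-2.8],[0.35,-6.0,0,0,0,-3.1],[0.35,-6.4,0,0,0,-3.2],[0.35,-6.5,0,0,0,-3.2],[0.35,-6.5,0,0,0,-3.2]]])

```text
time_s: 5.48
tool_pos: [501.5, 93.2, 109.6]
tool_rot: [0.999, -0.033, -0.001, 0.0]
contact_force: [-0.8, -0.3, -2.8]
grip_width: 41.1
grip_force: 25.0
```

Call:
servo_tool(moves=[[[0,0,0.2,0,0,0],[0,0,0.6,0,0,0],[0,0,1.1,0,0,0],[0,0,1.6,0,0,0],[0,0,2.0,0,0,0],[0,0,2.3,0,0,0],[0,0,2.5,0,0,0],[0,0,2.6,0,0,0],[0,0,2.6,0,0,0],[0,0,2.6,0,0,0]]])

```text
time_s: 6.32
tool_pos: [502.3, 92.8, 45.6]
tool_rot: [0.999, -0.033, 0.0, 0.0]
contact_force: [-0.1, -0.8, -3.0]
grip_width: 41.3
grip_force: 25.0
```

```bash
python3 go.py 502.2,92.5,42.4,-3.9
```

```text
t 6.3 pos [502.3  92.8  45.6] yaw -3.8 tilt z [ 6.e-04 -1.e-04 -1.e+00] w 41.3 F [-0.1 -0.8 -3. ] q [ 0.03  0.5   1.77 -0.    0.87  1.67]
502.2,92.5,42.4,-3.9 -> [-0.    0.01  0.13] [ 0.   -0.01  0.02]
```

Call:
servo_tool(moves=[[[0,0,0.06,0,0,0],[0,0,0.12,0,0,0],[0,0,0.13,0,0,0],[0,0,0.13,0,0,0]]])

```text
time_s: 6.65
tool_pos: [502.4, 92.8, 42.5]
tool_rot: [0.999, -0.033, 0.001, 0.0]
contact_force: [1.4, 0.1, -2.6]
grip_width: 41.1
grip_force: 25.0
```

Call:
servo_tool(moves=[[[0,0,0,0,0,0],[0,0,0,0,0,0],[0,0,0,0,0,0],[0,0,0,0,0,0],[0,0,0,0,0,0],[0,0,0,0,0,0],[0,0,-0.3,0,0,0],[0,0,-1,0,0,0],[0,0,-2,0,0,0],[0,0,-3,0,0,0],[0,0,-3.6,0,0,0],[0,0,-3.8,0,0,0]]], fingers=0)

```text
time_s: 7.65
tool_pos: [503.5, 92.9, 140.4]
tool_rot: [0.999, -0.033, 0.003, -0.0]
contact_force: [-0.4, -0.0, 1.4]
grip_width: 92.0
grip_force: 0.0
```

```bash
python3 go.py 620.5,-43.5,140,92 620.5,-43.5,33,92; python3 -c "
from h import *
for f,u,k in (('scene0',(249,490),3.5),): print(atz(f,((249.5)/3.5+144.5,490.5/3.5+84.5),58),atz('top0',(101.5/3.1+269.5,146.5/3.1+109.5),58))"
```

```text
t 7.7 pos [503.5  92.9 140.4] yaw -3.8 tilt z [ 5.4e-03  1.0e-04 -1.0e+00] w 92.0 F [-0.4 -0.   1.4] q [ 0.03  0.38  1.66 -0.    1.1   1.67]
620.5,-43.5,140,92 -> [5.03 5.14 0.04] [  0.04  -0.04 -15.96]
620.5,-43.5,33,92 -> [5.   5.14 4.32] [  0.04  -0.04 -15.96]
[623.84789729 -40.40892432  58.        ] [619.73916836 -42.62855791  58.        ]
```

Call:
servo_tool(moves=[[[0.1,0.1,0,0,0,-0.5],[0.4,0.4,0,0,0,-1.5],[0.9,0.9,0,0,0,-2.6],[1.4,1.4,0,0,0,-3.7],[2.0,2.0,0,0,0,-4.8],[2.6,2.6,0,0,0,-5.9],[3.2,3.2,0,0,0,-7.0],[3.8,3.8,0,0,0,-8.1],[4.3,4.3,0,0,0,-9.2],[4.7,4.8,0,0,0,-10.3],[4.9,5.0,0,0,0,-11.4],[5.0,5.1,0,0,0,-12.4]]])

```text
time_s: 8.65
tool_pos: [618.5, -43.9, 136.1]
tool_rot: [0.815, 0.58, -0.001, -0.0]
contact_force: [0.0, 0.2, -0.6]
grip_width: 92.0
grip_force: 0.0
```

Call:
servo_tool(moves=[[[0,0,0,0,0,-1],[0,0,0,0,0,-2],[0,0,0,0,0,-3],[0,0,0,0,0,-3.5],[0,0,0,0,0,-3.5],[0,0,0,0,0,-3.5]]])

```text
time_s: 9.15
tool_pos: [618.0, -42.6, 136.6]
tool_rot: [0.698, 0.716, -0.0, -0.0]
contact_force: [0.4, -0.1, -0.1]
grip_width: 92.0
grip_force: 0.0
```

```bash
python3 go.py 620.5,-43,33,92; python3 -c "
from h import *
snap('scene','s2');crop('s2',150,120,350,270,4,'c4')"
```

```text
t 9.2 pos [618.  -42.6 136.6] yaw 91.5 tilt z [-1.e-03  1.e-04 -1.e+00] w 92.0 F [ 0.4 -0.1 -0.1] q [-0.19  0.57  1.34 -0.    1.23 -0.22]
620.5,-43,33,92 -> [-0.02  0.1   4.14] [-0.01 -0.   -0.08]
```

View pics/c4.png

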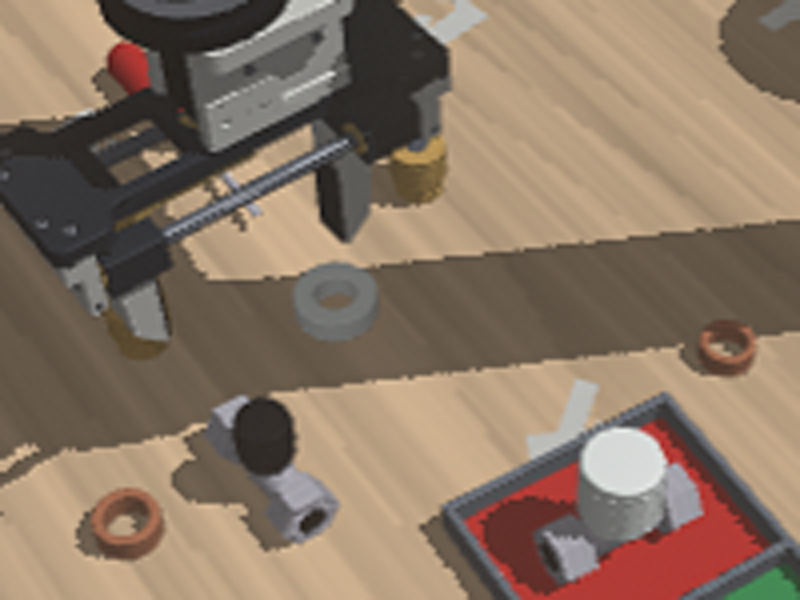

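The white valve stands in the red bay (crop 620,490), and the gripper is above the black-capped valve. I'm descending.

Call:
servo_tool(moves=[[[0,0.1,0.5,0,0,0],[0,0.1,1.2,0,0,0],[0,0.1,1.9,0,0,0],[0,0.1,2.6,0,0,0],[0,0.1,3.3,0,0,0],[0,0.1,3.9,0,0,0],[0,0.1,4.1,0,0,0],[0,0.1,4.1,0,0,0],[0,0.1,4.1,0,0,0]]])

```text
time_s: 9.95
tool_pos: [620.9, -42.6, 34.6]
tool_rot: [0.697, 0.717, -0.0, -0.0]
contact_force: [0.6, 0.2, -0.1]
grip_width: 92.1
grip_force: 0.0
```

Call:
servo_tool(moves=[[[0,0,0,0,0,0],[0,0,0,0,0,0],[0,0,0,0,0,0],[0,0,0,0,0,0],[0,0,0,0,0,0],[0,0,0,0,0,0],[0,0,0,0,0,0],[0,0,0,0,0,0],[0,0,0,0,0,0],[0,0,0,0,0,0],[0,0,0,0,0,0],[0,0,0,0,0,0]]], fingers=1, squeeze=25)

```text
time_s: 10.95
tool_pos: [620.8, -42.6, 34.6]
tool_rot: [0.697, 0.717, -0.0, 0.0]
contact_force: [-0.3, 0.3, -0.0]
grip_width: 16.6
grip_force: 0.0
```

Call:
servo_tool(moves=[[[0,0,-0.2,0,0,0],[0,0,-0.6,0,0,0],[0,0,-1.2,0,0,0],[0,0,-1.9,0,0,0],[0,0,-2.6,0,0,0],[0,0,-3.3,0,0,0],[0,0,-4,0,0,0],[0,0,-4.4,0,0,0],[0,0,-4.6,0,0,0],[0,0,-4.6,0,0,0]]])

```text
time_s: 11.78
tool_pos: [621.4, -42.7, 151.2]
tool_rot: [0.697, 0.717, 0.001, 0.001]
contact_force: [0.2, -0.2, 0.2]
grip_width: 0.6
grip_force: 0.0
```

```bash
python3 go.py 517,311,145,-3.9
```

```text
t 11.8 pos [621.4 -42.7 151.2] yaw 91.6 tilt z [ 2.5e-03 -6.0e-04 -1.0e+00] w 0.6 F [ 0.2 -0.2  0.2] q [-0.19  0.56  1.32 -0.    1.26 -0.22]
517,311,145,-3.9 -> [14.26 -3.77  0.23] [ 0.02 -0.02 15.92]
```

```bash
python3 -c "
from h import *
snap('scene','s3');snap('top','t3')
a=cv2.resize(cv2.imread('pics/s3.png')[180:270,180:255],None,fx=5.3,fy=6.6*0+5.3,interpolation=2)
b=cv2.resize(cv2.imread('pics/t3.png')[130:190,265:335],None,fx=5.3,fy=5.3,interpolation=2)
c=np.zeros((max(len(a),len(b)),a.shape[1]+b.shape[1],3),np.uint8);c[:len(a),:a.shape[1]]=a;c[:len(b),a.shape[1]:]=b;print(c.shape);cv2.imwrite('pics/c5.png',c)"
```

```text
(477, 769, 3)
```

View pics/c5.png

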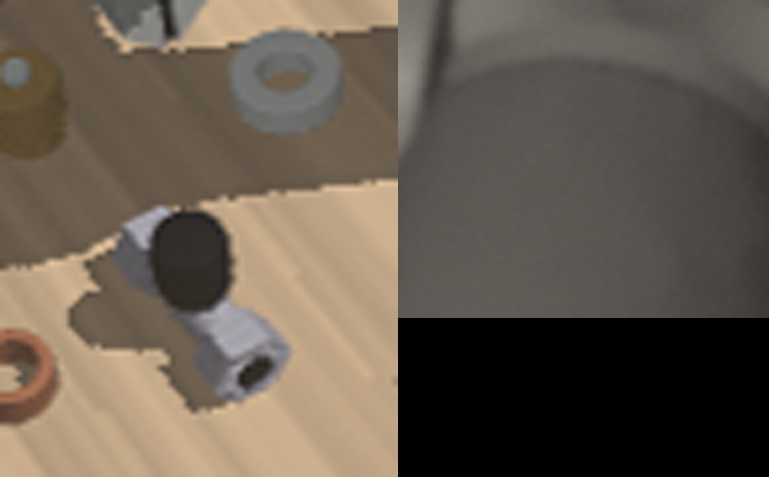

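```bash
python3 -c "
from h import *
np.set_printoptions(precision=1,suppress=True)
def proj(f,X):
    c=cal(f);P=np.linalg.inv(c['pose']);K=np.array([[c['fx'],0,c['cx']],[0,c['fy'],c['cy']],[0,0,1.]])
    return cv2.projectPoints(np.array([X],float),P[:3,:3],P[:3,3],K,c['dist'].astype(float))[0].ravel()
print('tcp now',proj('s3',(621.4,-42.7,151.2)),'tip earlier',proj('s2',(618,-42.6,136.6)))
print('tcp low',proj('s3',(620.8,-42.6,34.6)),'captop',proj('s3',(620.5,-43,58)))
print('tip c4 at z',atz('s2',(210.6,191),136.6))
for z in(0,30,53,58): print(z,atz('s3',(216.2,225.3),z))
print(proj('top0',(620,-43,58)),proj('top0',(623,-40,58)),proj('top0',(620,-43,0)))
"
python3 go.py
```

```text
tcp now [210.6 192.8] tip earlier [213.2 197.2]
tcp low [217.8 230.1] captop [216.6 223. ]
tip c4 at z [614.  -58.8 136.6]
0 [606.7 -80.    0. ]
30 [615.7 -58.5  30. ]
53 [622.5 -42.1  53. ]
58 [624.  -38.5  58. ]
[302.4 156.7] [301.1 155.5] [301.  163.3]
t 11.9 pos [620.4 -42.5 149. ] yaw 91.6 tilt z [-1.e-03  1.e-04 -1.e+00] w 0.6 F [-0.1 -0.2 -0.3] q [-0.19  0.56  1.32 -0.    1.26 -0.22]
```

View pics/s3.png

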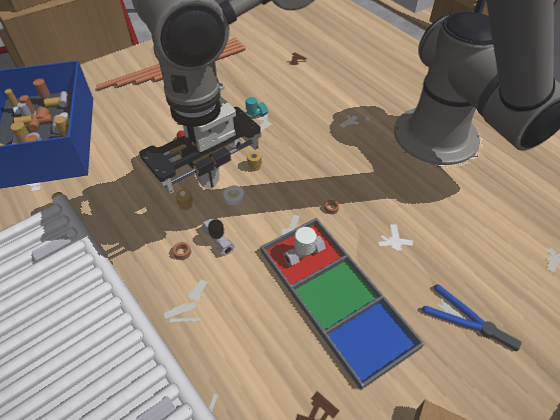

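```bash
python3 -c "
from h import *
a=cv2.imread('pics/s3.png')
A=cv2.resize(a[130:210,160:250],None,fx=4.4,fy=4.4,interpolation=2);B=cv2.resize(a[205:285,255:345],None,fx=4.4,fy=4.4,interpolation=2)
cv2.imwrite('pics/c6.png',np.hstack([A,B]))"
```

```text
(no output)
```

View pics/c6.png

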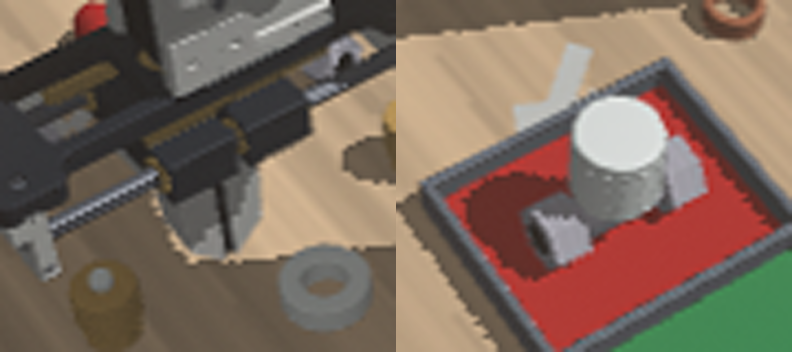

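```bash
python3 -c "
from h import *
np.set_printoptions(precision=1,suppress=True)
print('trv now',atz('s3',(305.9,235.2),77))
for z in(150,160,170,175,180): print(z,atz('s3',(212,187.5),z))
b=cv2.imread('pics/t3.png')[150:250,120:290];cv2.imwrite('pics/c7.png',cv2.resize(b,None,fx=4.4,fy=4.4,interpolation=2))"
```

```text
trv now [502.5  96.8  77. ]
150 [612.1 -53.7 150. ]
160 [615.8 -45.2 160. ]
170 [619.4 -36.8 170. ]
175 [621.2 -32.6 175. ]
180 [623.  -28.3 180. ]
```

View pics/c7.png

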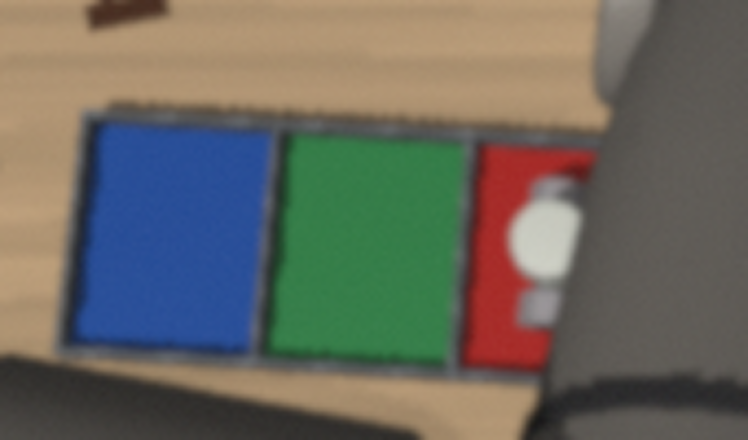

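The scene view puts the fingertips about 25 mm higher than the reported TCP. The white valve, 70 mm tall, was caught near its top, and the 58 mm cap was passed over. I'm going about 20 mm lower than before.

Call:
servo_tool(moves=[[[0,0,0,0,0,0],[0,0,0,0,0,0],[0,0,0,0,0,0],[0,0,0,0,0,0],[0,0,0,0,0,0],[0,0,0,0,0,0],[0,0,0,0,0,0],[0,0,0,0,0,0],[0,0,0.3,0,0,0],[0,0,0.8,0,0,0],[0,0,1.2,0,0,0],[0,0,1.4,0,0,0]]], fingers=0)

```text
time_s: 12.88
tool_pos: [619.8, -42.4, 112.6]
tool_rot: [0.697, 0.717, -0.001, -0.001]
contact_force: [-0.6, -0.2, 0.1]
grip_width: 76.2
grip_force: 0.0
```

Call:
servo_tool(moves=[[[0,0,0.4,0,0,0],[0,0,1,0,0,0],[0,0,1.6,0,0,0],[0,0,2.2,0,0,0],[0,0,2.7,0,0,0],[0,0,3.2,0,0,0],[0,0,3.5,0,0,0],[0,0,3.8,0,0,0],[0,0,4.0,0,0,0],[0,0,4.0,0,0,0],[0,0,4.0,0,0,0]]])

```text
time_s: 13.8
tool_pos: [621.0, -42.6, 14.8]
tool_rot: [0.697, 0.717, 0.0, 0.0]
contact_force: [0.2, 0.1, -0.2]
grip_width: 92.1
grip_force: 0.0
```

Call:
servo_tool(moves=[[[0,0,0,0,0,0],[0,0,0,0,0,0],[0,0,0,0,0,0],[0,0,0,0,0,0],[0,0,0,0,0,0],[0,0,0,0,0,0],[0,0,0,0,0,0],[0,0,0,0,0,0],[0,0,0,0,0,0],[0,0,0,0,0,0],[0,0,0,0,0,0],[0,0,0,0,0,0]]], fingers=1)

```text
time_s: 14.8
tool_pos: [621.2, -42.6, 14.8]
tool_rot: [0.697, 0.717, 0.0, 0.0]
contact_force: [1.4, -0.3, -0.5]
grip_width: 29.7
grip_force: 24.7
```

Gripped, 29.7 mm wide, which is the cap. Lifting.

Call:
servo_tool(moves=[[[0,0,-0.2,0,0,0],[0,0,-0.6,0,0,0],[0,0,-1.2,0,0,0],[0,0,-1.9,0,0,0],[0,0,-2.6,0,0,0],[0,0,-3.3,0,0,0],[0,0,-4,0,0,0],[0,0,-4.6,0,0,0],[0,0,-5,0,0,0],[0,0,-5.2,0,0,0],[0,0,-5.2,0,0,0]]])

```text
time_s: 15.72
tool_pos: [621.2, -42.7, 145.9]
tool_rot: [0.697, 0.717, 0.0, 0.001]
contact_force: [0.7, 0.8, -2.7]
grip_width: 29.8
grip_force: 24.7
```

```bash
python3 go.py 517,311,145,-3.9
```

```text
t 15.7 pos [621.2 -42.7 145.9] yaw 91.6 tilt z [ 1.7e-03 -4.0e-04 -1.0e+00] w 29.8 F [ 0.7  0.8 -2.7] q [-0.19  0.57  1.32 -0.    1.25 -0.22]
517,311,145,-3.9 -> [14.26 -3.76  0.02] [ 2.000e-02 -1.000e-02  1.592e+01]
```

Call:
servo_tool(moves=[[[0.2,0,0,0,0,0.2],[0.7,-0.2,0,0,0,0.8],[1.5,-0.4,0,0,0,1.7],[2.4,-0.6,0,0,0,2.7],[3.4,-0.9,0,0,0,3.7],[4.4,-1.1,0,0,0,4.7],[5.4,-1.4,0,0,0,5.7],[6.4,-1.7,0,0,0,6.7],[7.4,-1.9,0,0,0,7.7],[8.2,-2.1,0,0,0,8.6],[8.8,-2.2,0,0,0,9.2],[9,-2.3,0,0,0,9.5]]])

```text
time_s: 16.72
tool_pos: [555.6, 183.0, 143.4]
tool_rot: [0.955, 0.297, -0.001, -0.0]
contact_force: [-1.0, 0.0, -3.6]
grip_width: 29.6
grip_force: 24.7
```

```bash
python3 go.py 517,311,100,-3.9
```

```text
t 16.7 pos [555.6 183.  143.4] yaw 34.6 tilt z [-2.4e-03  3.0e-04 -1.0e+00] w 29.6 F [-1.   0.  -3.6] q [0.19 0.5  1.44 0.   1.2  1.15]
517,311,100,-3.9 -> [ 1.64 -5.09  1.74] [-0.01  0.02  6.41]
```

Call:
servo_tool(moves=[[[0.1,-0.2,0,0,0,0.2],[0.3,-0.7,0,0,0,0.8],[0.5,-1.4,0.2,0,0,1.6],[0.7,-2.1,0.4,0,0,2.5],[1.0,-2.9,0.7,0,0,3.4],[1.2,-3.6,1.0,0,0,4.3],[1.4,-4.2,1.3,0,0,5.1],[1.55,-4.7,1.5,0,0,5.8],[1.65,-5.0,1.7,0,0,6.2],[1.65,-5.1,1.7,0,0,6.4],[1.65,-5.1,1.7,0,0,6.4],[1.65,-5.1,1.7,0,0,6.4]]])

```text
time_s: 17.72
tool_pos: [517.9, 308.9, 101.1]
tool_rot: [0.999, -0.032, -0.001, 0.001]
contact_force: [-0.3, -0.3, -3.7]
grip_width: 30.1
grip_force: 24.7
```

```bash
python3 go.py 517,311,22,-3.9
```

```text
t 17.7 pos [517.9 308.9 101.1] yaw -3.7 tilt z [-0.0017 -0.001  -1.    ] w 30.1 F [-0.3 -0.3 -3.7] q [ 0.41  0.58  1.44 -0.    1.13  2.05]
517,311,22,-3.9 -> [-0.04 -0.09  3.17] [0.01 0.02 0.03]
```

Call:
servo_tool(moves=[[[0,0,0.2,0,0,0],[0,0,0.6,0,0,0],[0,0,1.1,0,0,0],[0,0,1.6,0,0,0],[0,0,2.1,0,0,0],[0,0,2.5,0,0,0],[0,0,2.8,0,0,0],[0,0,3.0,0,0,0],[0,0,3.1,0,0,0],[0,0,3.14,0,0,0],[0,0,3.16,0,0,0],[0,0,3.16,0,0,0]]])

```text
time_s: 18.72
tool_pos: [518.8, 309.2, 23.5]
tool_rot: [0.999, -0.033, 0.0, -0.0]
contact_force: [1.1, -0.1, -2.2]
grip_width: 29.8
grip_force: 24.7
```

Call:
servo_tool(moves=[[[0,0,0,0,0,0],[0,0,0,0,0,0],[0,0,0,0,0,0],[0,0,0,0,0,0],[0,0,0,0,0,0],[0,0,0,0,0,0],[0,0,-0.3,0,0,0],[0,0,-1,0,0,0],[0,0,-2,0,0,0],[0,0,-3,0,0,0],[0,0,-4,0,0,0],[0,0,-4.6,0,0,0]]], fingers=0)

```text
time_s: 19.72
tool_pos: [519.5, 309.5, 141.7]
tool_rot: [0.999, -0.033, 0.002, -0.001]
contact_force: [0.5, 0.2, 0.0]
grip_width: 91.7
grip_force: 0.0
```

```bash
python3 go.py 440,-179.5,120,45
```

```text
t 19.7 pos [519.5 309.5 141.7] yaw -3.8 tilt z [ 0.0039  0.0016 -1.    ] w 91.7 F [0.5 0.2 0. ] q [ 0.41  0.54  1.39 -0.    1.21  2.05]
440,-179.5,120,45 -> [-1.89 19.73  0.83] [-0.   -0.04 -8.13]
```

The black valve is in the blue bay. Next is the plain brass plug: no turn, fingers partly open to stay clear of the yellow-capped valve.

Call:
servo_tool(moves=[[[0,0.3,0,0,0,0],[-0.1,1.1,0,0,0,0],[-0.2,2.2,0,0,0,0],[-0.3,3.4,0,0,0,0],[-0.4,4.6,0,0,0,0],[-0.5,5.8,0,0,0,0],[-0.6,7,0,0,0,0],[-0.8,8.2,0,0,0,0],[-0.9,9.3,0,0,0,0],[-1,10.3,0,0,0,0],[-1,11,0,0,0,0],[-1.1,11.4,0,0,0,0]]], fingers=0.39)

```text
time_s: 20.72
tool_pos: [471.5, 24.3, 137.6]
tool_rot: [0.999, -0.034, -0.0, 0.0]
contact_force: [0.1, 0.6, 0.5]
grip_width: 56.1
grip_force: 0.0
```

```bash
python3 go.py 440,-179.5,100,-3.9
```

```text
t 20.7 pos [471.5  24.3 137.6] yaw -3.9 tilt z [-1.e-03 -5.e-04 -1.e+00] w 56.1 F [0.1 0.6 0.5] q [-0.11  0.31  1.76 -0.    1.07  1.53]
440,-179.5,100,-3.9 -> [-0.7   8.22  1.51] [0.01 0.01 0.  ]
```

Call:
servo_tool(moves=[[[0,0.3,0,0,0,0],[-0.1,1,0,0,0,0],[-0.2,2,0,0,0,0],[-0.3,3.1,0.2,0,0,0],[-0.4,4.2,0.4,0,0,0],[-0.5,5.3,0.6,0,0,0],[-0.6,6.4,0.9,0,0,0],[-0.65,7.3,1.2,0,0,0],[-0.7,7.9,1.4,0,0,0],[-0.7,8.2,1.5,0,0,0],[-0.7,8.2,1.5,0,0,0],[-0.7,8.2,1.5,0,0,0]]])

```text
time_s: 21.72
tool_pos: [441.3, -176.3, 100.5]
tool_rot: [0.999, -0.033, -0.0, -0.0]
contact_force: [1.1, -0.1, -0.0]
grip_width: 55.7
grip_force: 0.0
```

```bash
python3 go.py 440,-179.5,-8,-3.9
```

```text
t 21.7 pos [ 441.3 -176.3  100.5] yaw -3.8 tilt z [-4.e-04  6.e-04 -1.e+00] w 55.7 F [ 1.1 -0.1 -0. ] q [-0.54  0.37  1.8   0.    0.97  1.09]
440,-179.5,-8,-3.9 -> [-0.04  0.13  4.34] [-0.01  0.    0.02]
```

Call:
servo_tool(moves=[[[0,0.1,0.3,0,0,0],[0,0.1,0.9,0,0,0],[0,0.1,1.5,0,0,0],[0,0.1,2.1,0,0,0],[0,0.1,2.6,0,0,0],[0,0.1,3.0,0,0,0],[0,0.1,3.3,0,0,0],[0,0.1,3.4,0,0,0],[0,0.1,3.4,0,0,0]]])

```text
time_s: 22.47
tool_pos: [441.0, -178.7, 15.2]
tool_rot: [0.999, -0.032, -0.0, -0.0]
contact_force: [-0.2, 0.5, -0.6]
grip_width: 55.9
grip_force: 0.0
```

```bash
python3 go.py 440,-179.5,-8,-3.9; python3 -c "
from h import *
snap('scene','s4');crop('s4',200,110,310,190,7,'c8')"
```

```text
t 22.5 pos [ 441.  -178.7   15.2] yaw -3.7 tilt z [-8.e-04  4.e-04 -1.e+00] w 55.9 F [-0.2  0.5 -0.6] q [-0.55  0.5   1.89 -0.    0.75  1.09]
440,-179.5,-8,-3.9 -> [-0.04  0.03  0.93] [-0.    0.01  0.03]
```

View pics/c8.png

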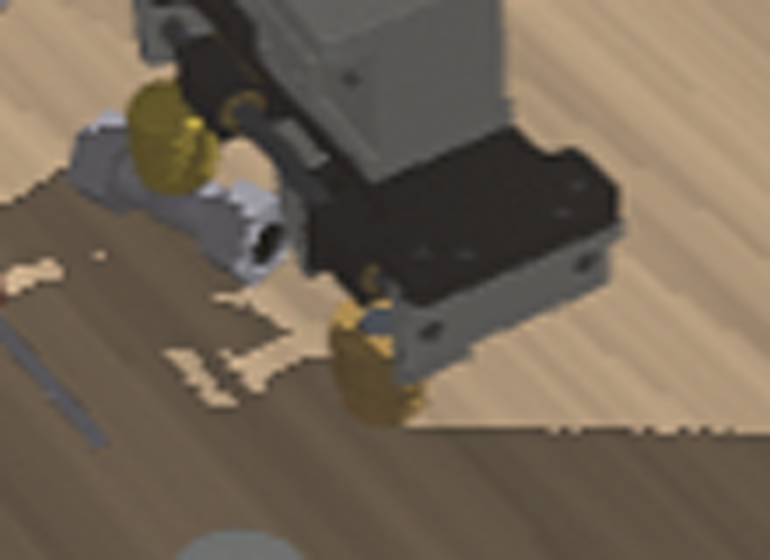

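```bash
cat >> h.py <<'E'
def proj(f,X):
    c=cal(f);P=np.linalg.inv(c['pose']);K=np.array([[c['fx'],0,c['cx']],[0,c['fy'],c['cy']],[0,0,1.]])
    return cv2.projectPoints(np.array([X],float),P[:3,:3],P[:3,3],K,c['dist'].astype(float))[0].ravel()
E
python3 -c "
from h import *
np.set_printoptions(precision=0,suppress=True)
o=np.array([200,110])
f=lambda x,y,z:(proj('s4',(x,y,z))-o)*7
for z in(60,81,100,110):print('plate',z,f(441+37,-84,z),f(441-37,-84,z))
print('gascap top',f(451,-290,58),'plugtop',f(440,-179.5,36),'plugbase',f(440,-179.5,0))
for z in(15,27,40):print('near finger tip',z,f(441,-179+28,z),f(441,-179+47,z),'far',f(441,-179-38,z))
for z in(60,81,106):print('far body edge',z,f(478,-274,z),f(404,-274,z))
"
```

```text
plate 60 [442. 488.] [633. 387.]
plate 81 [440. 441.] [635. 340.]
plate 100 [438. 397.] [636. 296.]
plate 110 [437. 373.] [636. 272.]
gascap top [169. 105.] plugtop [376. 318.] plugbase [381. 394.]
near finger tip 15 [424. 413.] [456. 446.] far [316. 302.]
near finger tip 27 [422. 388.] [455. 421.] far [314. 276.]
near finger tip 40 [421. 360.] [454. 393.] far [312. 248.]
far body edge 60 [125. 156.] [308.  72.]
far body edge 81 [119. 108.] [304.  24.]
far body edge 106 [110.  49.] [299. -35.]
```

```bash
python3 -c "
from h import *
np.set_printoptions(precision=1,suppress=True)
im=cv2.imread('pics/s4.png')
u,v=proj('s4',(518.8,309.2,50)).astype(int);r=28
s=im[v-r:v+r,u-r:u+r].astype(int);m=(s.max(2)<60).astype(np.uint8)
N,l,st,c=cv2.connectedComponentsWithStats(m);k=1+st[1:,4].argmax()
print(st[k],c[k]+[u-r,v-r],'pred centre',proj('s4',(518.8,309.2,50)),'base',proj('s4',(518.8,309.2,35)),'top',proj('s4',(518.8,309.2,65)))
print('est xy',atz('s4',c[k]+[u-r,v-r],50))
s=im[200:280,260:350].astype(int);m=((s.min(2)>170)&(s.max(2)-s.min(2)<40)).astype(np.uint8)
N,l,st,c=cv2.connectedComponentsWithStats(m);k=1+st[1:,4].argmax();print(st[k],c[k]+[260,200],'trv top',atz('s4',c[k]+[260,200],77))
cv2.imwrite('pics/c9.png',cv2.resize(im[195:395,250:430],None,fx=3,fy=3,interpolation=2))
"
```

```text
[ 19  17  19  22 309] [372.6 329.4] pred centre [373.8 330.1] base [372.4 333.7] top [375.2 326.3]
est xy [519.5 307.2  50. ]
[ 36  27  21  17 274] [305.6 235. ] trv top [502.6  96.   77. ]
```

View pics/c9.png

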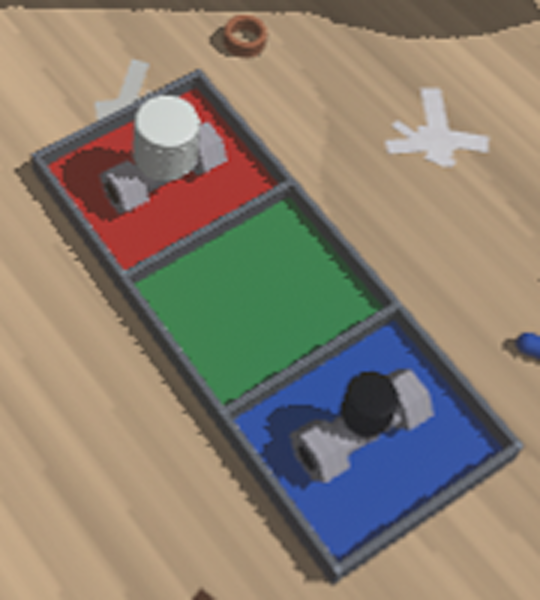

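Both valves stand upright inside their bays (white at crop 168,125, black at 370,400). Tool x and y agree with the cameras to about 3 mm, so only the height is offset. I'm descending on the plug carefully.

Call:
servo_tool(moves=[[[-0.04,0.03,0.1,0,0,0],[-0.04,0.03,0.3,0,0,0],[-0.04,0.03,0.5,0,0,0],[-0.04,0.03,0.6,0,0,0],[-0.04,0.03,0.7,0,0,0],[-0.04,0.03,0.7,0,0,0]]])

```text
time_s: 23.02
tool_pos: [439.8, -180.0, -2.4]
tool_rot: [0.999, -0.033, -0.0, -0.0]
contact_force: [-0.4, 0.7, -0.6]
grip_width: 56.3
grip_force: 0.0
```

Call:
servo_tool(moves=[[[0,0,0.08,0,0,0],[0,0,0.16,0,0,0],[0,0,0.24,0,0,0],[0,0,0.32,0,0,0],[0,0,0.36,0,0,0],[0,0,0.36,0,0,0]]])

```text
time_s: 23.52
tool_pos: [439.9, -180.0, -11.1]
tool_rot: [0.999, -0.033, -0.0, -0.0]
contact_force: [0.4, 0.2, -0.3]
grip_width: 55.9
grip_force: 0.0
```

Call:
servo_tool(moves=[[[0,0,0,0,0,0],[0,0,0,0,0,0],[0,0,0,0,0,0],[0,0,0,0,0,0],[0,0,0,0,0,0],[0,0,0,0,0,0],[0,0,0,0,0,0],[0,0,0,0,0,0]]], fingers=1)

```text
time_s: 24.18
tool_pos: [440.1, -180.1, -10.8]
tool_rot: [0.999, -0.033, 0.0, 0.0]
contact_force: [0.2, -0.2, 2.0]
grip_width: 33.4
grip_force: 25.0
```

Call:
servo_tool(moves=[[[0,0,-0.2,0,0,0],[0,0,-0.6,0,0,0],[0,0,-1.2,0,0,0],[0,0,-1.9,0,0,0],[0,0,-2.6,0,0,0],[0,0,-3.3,0,0,0],[0,0,-4,0,0,0],[0,0,-4.6,0,0,0],[0,0,-5,0,0,0],[0,0,-5.2,0,0,0],[0,0,-5.2,0,0,0]]])

```text
time_s: 25.1
tool_pos: [440.5, -180.4, 120.2]
tool_rot: [0.999, -0.033, 0.001, 0.001]
contact_force: [-0.5, 0.4, -2.0]
grip_width: 33.4
grip_force: 25.0
```

```bash
python3 go.py 479.7,203.7,120,-3.9
```

```text
t 25.1 pos [ 440.5 -180.4  120.2] yaw -3.8 tilt z [ 0.0018 -0.0012 -1.    ] w 33.4 F [-0.5  0.4 -2. ] q [-0.55  0.34  1.78 -0.    1.02  1.09]
479.7,203.7,120,-3.9 -> [ 5.500e-01 -1.543e+01 -1.000e-02] [ 0.01 -0.02  0.02]
```

Call:
servo_tool(moves=[[[0,-0.3,0,0,0,0],[0,-1,0,0,0,0],[0.1,-2,0,0,0,0],[0.1,-3.1,0,0,0,0],[0.2,-4.2,0,0,0,0],[0.2,-5.3,0,0,0,0],[0.2,-6.4,0,0,0,0],[0.3,-7.5,0,0,0,0],[0.3,-8.6,0,0,0,0],[0.3,-9.5,0,0,0,0],[0.4,-10.2,0,0,0,0],[0.4,-10.5,0,0,0,0]]])

```text
time_s: 26.1
tool_pos: [466.6, 83.6, 118.2]
tool_rot: [0.999, -0.032, -0.001, -0.0]
contact_force: [-0.0, 0.1, -1.2]
grip_width: 33.5
grip_force: 25.0
```

Call:
servo_tool(moves=[[[0,-0.3,0,0,0,0],[0.05,-1,0,0,0,0],[0.05,-1.9,0,0,0,0],[0.1,-2.8,0,0,0,0],[0.1,-3.6,0,0,0,0],[0.15,-4.3,0,0,0,0],[0.15,-4.75,0,0,0,0],[0.15,-4.93,0,0,0,0],[0.15,-4.93,0,0,0,0],[0.15,-4.93,0,0,0,0]]])

```text
time_s: 26.93
tool_pos: [479.0, 203.2, 118.8]
tool_rot: [0.999, -0.033, -0.0, 0.0]
contact_force: [1.1, -0.0, -0.9]
grip_width: 33.2
grip_force: 25.0
```

```bash
python3 go.py 479.7,203.7,-3,-3.9
```

```text
t 26.9 pos [479.  203.2 118.8] yaw -3.8 tilt z [-7.e-04 -7.e-04 -1.e+00] w 33.2 F [ 1.1 -0.  -0.9] q [ 0.25  0.42  1.66 -0.    1.07  1.89]
479.7,203.7,-3,-3.9 -> [ 0.03 -0.03  4.87] [0.01 0.01 0.02]
```

Call:
servo_tool(moves=[[[0,0,0.3,0,0,0],[0,0,0.9,0,0,0],[0,0,1.6,0,0,0],[0,0,2.3,0,0,0],[0,0,3,0,0,0],[0,0,3.6,0,0,0],[0,0,4.1,0,0,0],[0,0,4.4,0,0,0],[0,0,4.6,0,0,0],[0,0,4.7,0,0,0],[0,0,4.75,0,0,0],[0,0,4.75,0,0,0]]])

```text
time_s: 27.93
tool_pos: [479.5, 203.8, 0.6]
tool_rot: [0.999, -0.033, 0.0, -0.0]
contact_force: [0.4, 0.2, -0.9]
grip_width: 33.8
grip_force: 25.0
```

```bash
python3 go.py 479.7,203.7,-3.7,-3.9
```

```text
t 27.9 pos [479.5 203.8   0.6] yaw -3.8 tilt z [ 6.e-04  0.e+00 -1.e+00] w 33.8 F [ 0.4  0.2 -0.9] q [ 0.25  0.59  1.77 -0.    0.78  1.89]
479.7,203.7,-3.7,-3.9 -> [0.01 0.   0.17] [-0.   -0.01  0.02]
```

Call:
servo_tool(moves=[[[0,0,0.06,0,0,0],[0,0,0.12,0,0,0],[0,0,0.17,0,0,0],[0,0,0.17,0,0,0],[0,0,0.17,0,0,0]]])

```text
time_s: 28.35
tool_pos: [479.4, 204.0, -3.7]
tool_rot: [0.999, -0.033, 0.0, -0.0]
contact_force: [0.9, 0.6, -0.3]
grip_width: 33.5
grip_force: 25.0
```

Call:
servo_tool(moves=[[[0,0,0,0,0,0],[0,0,0,0,0,0],[0,0,0,0,0,0],[0,0,0,0,0,0],[0,0,-0.3,0,0,0],[0,0,-1,0,0,0],[0,0,-2,0,0,0],[0,0,-3,0,0,0],[0,0,-4,0,0,0],[0,0,-4.6,0,0,0],[0,0,-5,0,0,0],[0,0,-5,0,0,0]]], fingers=0.39)

```text
time_s: 29.35
tool_pos: [480.4, 204.3, 123.6]
tool_rot: [0.999, -0.033, 0.002, -0.001]
contact_force: [0.9, 0.5, -0.1]
grip_width: 56.0
grip_force: 0.0
```

```bash
python3 go.py 632,-171,120,-3.9
```

```text
t 29.4 pos [480.4 204.3 123.6] yaw -3.8 tilt z [ 0.0044  0.0011 -1.    ] w 56.0 F [ 0.9  0.5 -0.1] q [ 0.26  0.41  1.65 -0.    1.07  1.89]
632,-171,120,-3.9 -> [ 7.04 14.58  0.15] [-0.01 -0.04  0.02]
```

Call:
servo_tool(moves=[[[0.1,0.3,0,0,0,0],[0.5,1,0,0,0,0],[1,2,0,0,0,0],[1.5,3.1,0,0,0,0],[2,4.1,0,0,0,0],[2.5,5.2,0,0,0,0],[3,6.2,0,0,0,0],[3.5,7.2,0,0,0,0],[4,8.3,0,0,0,0],[4.4,9.2,0,0,0,0],[4.7,9.8,0,0,0,0],[4.9,10.1,0,0,0,0]]])

```text
time_s: 30.35
tool_pos: [584.5, -58.5, 119.6]
tool_rot: [0.999, -0.034, -0.001, -0.0]
contact_force: [-0.8, -0.3, 0.2]
grip_width: 56.2
grip_force: 0.0
```

Call:
servo_tool(moves=[[[0.1,0.3,0,0,0,0],[0.4,0.9,0,0,0,0],[0.8,1.7,0,0,0,0],[1.2,2.6,0,0,0,0],[1.6,3.4,0,0,0,0],[1.9,4,0,0,0,0],[2.1,4.4,0,0,0,0],[2.15,4.5,0,0,0,0],[2.15,4.5,0,0,0,0],[2.15,4.5,0,0,0,0]]])

```text
time_s: 31.18
tool_pos: [630.7, -170.6, 120.9]
tool_rot: [0.999, -0.033, -0.0, -0.0]
contact_force: [-0.5, 0.4, 0.6]
grip_width: 55.8
grip_force: 0.0
```

```bash
python3 go.py 632,-171,15,-3.9
```

```text
t 31.2 pos [ 630.7 -170.6  120.9] yaw -3.7 tilt z [-9.e-04  7.e-04 -1.e+00] w 55.8 F [-0.5  0.4  0.6] q [-0.38  0.64  1.25  0.    1.25  1.25]
632,-171,15,-3.9 -> [0.06 0.01 4.24] [-0.01  0.01  0.03]
```

Call:
servo_tool(moves=[[[0,0,0.3,0,0,0],[0,0,0.9,0,0,0],[0,0,1.6,0,0,0],[0,0,2.3,0,0,0],[0,0,3,0,0,0],[0,0,3.6,0,0,0],[0,0,4,0,0,0],[0,0,4.2,0,0,0],[0,0,4.4,0,0,0],[0,0,4.6,0,0,0],[0,0,4.8,0,0,0],[0,0,4.8,0,0,0]]])

```text
time_s: 32.18
tool_pos: [630.7, -171.8, 0.6]
tool_rot: [0.999, -0.033, -0.0, -0.0]
contact_force: [-0.1, -0.4, -0.1]
grip_width: 55.9
grip_force: 0.0
```

Call:
servo_tool(moves=[[[0,0,0.08,0,0,0],[0,0,0.16,0,0,0],[0,0,0.24,0,0,0],[0,0,0.32,0,0,0],[0,0,0.4,0,0,0],[0,0,0.44,0,0,0],[0,0,0.44,0,0,0]]])

```text
time_s: 32.77
tool_pos: [630.9, -171.9, -10.2]
tool_rot: [0.999, -0.033, -0.0, -0.0]
contact_force: [0.5, -0.3, -0.0]
grip_width: 55.6
grip_force: 0.0
```

Call:
servo_tool(moves=[[[0,0,0,0,0,0],[0,0,0,0,0,0],[0,0,0,0,0,0],[0,0,0,0,0,0],[0,0,0,0,0,0],[0,0,0,0,0,0],[0,0,0,0,0,0],[0,0,0,0,0,0]]], fingers=1)

```text
time_s: 33.43
tool_pos: [631.1, -171.8, -9.7]
tool_rot: [0.999, -0.033, 0.0, 0.0]
contact_force: [0.1, 1.9, 1.7]
grip_width: 33.3
grip_force: 25.0
```

Gripped (33.3 mm).

Call:
servo_tool(moves=[[[0,0,-0.2,0,0,0],[0,0,-0.6,0,0,0],[0,0,-1.2,0,0,0],[0,0,-1.9,0,0,0],[0,0,-2.6,0,0,0],[0,0,-3.3,0,0,0],[0,0,-4,0,0,0],[0,0,-4.6,0,0,0],[0,0,-5,0,0,0],[0,0,-5.2,0,0,0],[0,0,-5.2,0,0,0]]])

```text
time_s: 34.35
tool_pos: [631.6, -172.2, 121.6]
tool_rot: [0.999, -0.033, 0.001, 0.0]
contact_force: [0.7, -0.7, -1.0]
grip_width: 33.4
grip_force: 25.0
```

```bash
python3 go.py 540.5,199.7,120,-3.9
```

```text
t 34.4 pos [ 631.6 -172.2  121.6] yaw -3.8 tilt z [ 0.0021 -0.001  -1.    ] w 33.4 F [ 0.7 -0.7 -1. ] q [-0.38  0.64  1.25 -0.    1.25  1.25]
540.5,199.7,120,-3.9 -> [ -4.61 -14.6    0.04] [ 0.01 -0.02  0.02]
```

Call:
servo_tool(moves=[[[-0.1,-0.3,0,0,0,0],[-0.3,-1,0,0,0,0],[-0.6,-2,0,0,0,0],[-1,-3.1,0,0,0,0],[-1.3,-4.2,0,0,0,0],[-1.7,-5.3,0,0,0,0],[-2,-6.4,0,0,0,0],[-2.4,-7.5,0,0,0,0],[-2.7,-8.5,0,0,0,0],[-3,-9.4,0,0,0,0],[-3.2,-10,0,0,0,0],[-3.2,-10.2,0,0,0,0]]])

```text
time_s: 35.35
tool_pos: [565.9, 90.6, 119.0]
tool_rot: [1.0, -0.032, -0.002, -0.0]
contact_force: [0.4, 0.5, -1.0]
grip_width: 33.5
grip_force: 25.0
```

Call:
servo_tool(moves=[[[-0.1,-0.3,0,0,0,0],[-0.3,-0.9,0,0,0,0],[-0.6,-1.7,0,0,0,0],[-0.8,-2.6,0,0,0,0],[-1.1,-3.4,0,0,0,0],[-1.3,-4,0,0,0,0],[-1.4,-4.3,0,0,0,0],[-1.4,-4.4,0,0,0,0],[-1.4,-4.4,0,0,0,0],[-1.4,-4.4,0,0,0,0]]])

```text
time_s: 36.18
tool_pos: [540.7, 198.9, 120.0]
tool_rot: [0.999, -0.033, -0.0, 0.0]
contact_force: [0.4, -0.8, -1.9]
grip_width: 33.2
grip_force: 25.0
```

```bash
python3 go.py 540.5,199.7,0,-3.9;  python3 -c "
from h import *
snap('scene','s5');im=cv2.imread('pics/s5.png')
cv2.imwrite('pics/c10.png',cv2.resize(im[150:395,230:430],None,fx=2.4,fy=2.4,interpolation=2))"
```

```text
t 36.2 pos [540.7 198.9 120. ] yaw -3.8 tilt z [-1.e-04 -5.e-04 -1.e+00] w 33.2 F [ 0.4 -0.8 -1.9] q [ 0.22  0.51  1.5  -0.    1.13  1.86]
540.5,199.7,0,-3.9 -> [-0.01 -0.03  4.8 ] [0.01 0.   0.01]
```

View pics/c10.png

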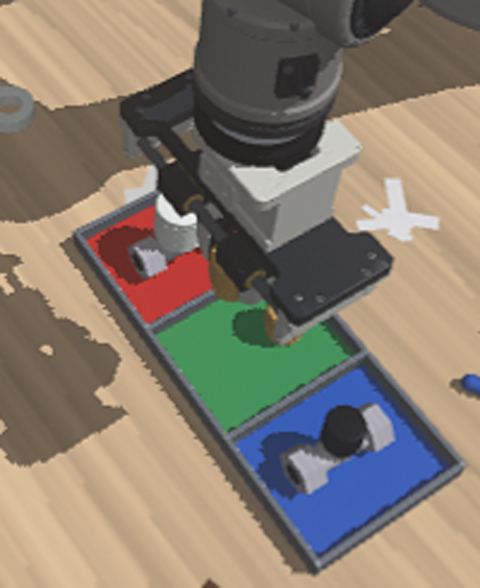

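The vent plug hangs over the green bay, and the plain one stands there already (crop 285,330). I'm lowering it.

Call:
servo_tool(moves=[[[0,0,0.3,0,0,0],[0,0,0.9,0,0,0],[0,0,1.6,0,0,0],[0,0,2.3,0,0,0],[0,0,3,0,0,0],[0,0,3.6,0,0,0],[0,0,4.1,0,0,0],[0,0,4.4,0,0,0],[0,0,4.6,0,0,0],[0,0,4.75,0,0,0],[0,0,4.75,0,0,0],[0,0,4.75,0,0,0]]])

```text
time_s: 37.23
tool_pos: [540.7, 199.9, 1.8]
tool_rot: [0.999, -0.033, 0.0, -0.0]
contact_force: [-1.1, -0.7, -0.3]
grip_width: 33.6
grip_force: 25.0
```

```bash
python3 go.py 540.5,199.7,-2.6,-3.9
```

```text
t 37.2 pos [540.7 199.9   1.8] yaw -3.8 tilt z [ 8.e-04  1.e-04 -1.e+00] w 33.6 F [-1.1 -0.7 -0.3] q [ 0.22  0.66  1.61 -0.    0.87  1.86]
540.5,199.7,-2.6,-3.9 -> [-0.01  0.01  0.17] [-0.   -0.01  0.02]
```

Call:
servo_tool(moves=[[[0,0,0.06,0,0,0],[0,0,0.12,0,0,0],[0,0,0.17,0,0,0],[0,0,0.17,0,0,0],[0,0,0.17,0,0,0]]])

```text
time_s: 37.65
tool_pos: [540.5, 200.0, -2.7]
tool_rot: [0.999, -0.033, 0.0, -0.0]
contact_force: [-0.5, 0.3, -1.5]
grip_width: 33.4
grip_force: 25.0
```

Call:
servo_tool(moves=[[[0,0,0,0,0,0],[0,0,0,0,0,0],[0,0,0,0,0,0],[0,0,0,0,0,0],[0,0,-0.3,0,0,0],[0,0,-1,0,0,0],[0,0,-2,0,0,0],[0,0,-3,0,0,0],[0,0,-4,0,0,0],[0,0,-5,0,0,0],[0,0,-5.6,0,0,0],[0,0,-6,0,0,0]]], fingers=0.39)

```text
time_s: 38.65
tool_pos: [541.2, 200.1, 150.1]
tool_rot: [0.999, -0.033, 0.002, -0.0]
contact_force: [0.5, 0.2, -0.2]
grip_width: 55.7
grip_force: 0.0
```

Call:
servo_tool(moves=[[[0,0.5,0,0,0,0],[0,1.4,0,0,0,0],[0,2.5,0,0,0,0],[0,3.7,0,0,0,0],[0,4.9,0,0,0,0],[0,6.1,0,0,0,0],[0,7.3,0,0,0,0],[0,8.4,0,0,0,0],[0,9.2,0,0,0,0],[0,9.8,0,0,0,0],[0,10,0,0,0,0],[0,10,0,0,0,0]]])

```text
time_s: 39.65
tool_pos: [522.9, -51.0, 146.2]
tool_rot: [0.999, -0.034, -0.001, -0.0]
contact_force: [-0.5, 0.5, -0.6]
grip_width: 55.9
grip_force: 0.0
```

```bash
python3 go.py;  python3 -c "
from h import *
snap('scene','s6')
im=cv2.imread('pics/s6.png')
cv2.imwrite('pics/c11.png',cv2.resize(im[80:395,140:430],None,fx=1.9,fy=1.9,interpolation=2))"
```

```text
t 39.6 pos [522.9 -51.  146.2] yaw -3.9 tilt z [-2.e-03  2.e-04 -1.e+00] w 55.9 F [-0.5  0.5 -0.6] q [-0.24  0.4   1.61 -0.    1.14  1.4 ]
```

View pics/c11.png

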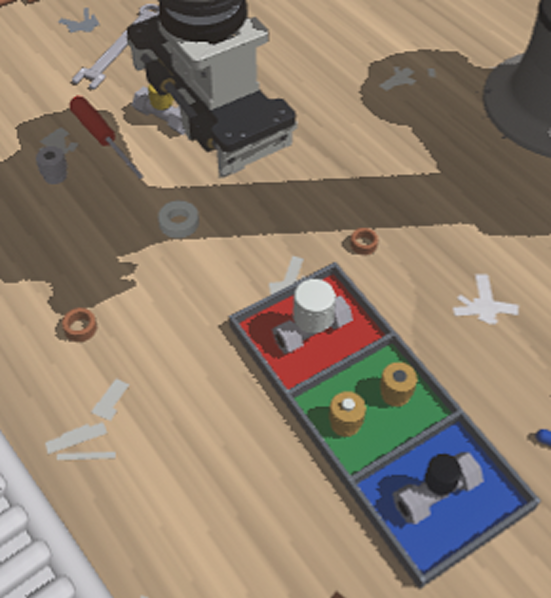

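All four parts stand upright in their bays: white head (315,300), vent plug (347,412), plain plug (399,382), black cap (443,473). The steel plug (50,163) and yellow-capped valve (158,100) are where they were.

```bash
python3 -c "
from bench import hand_in
print(hand_in())"
```

```text
the job is handed in; nothing more can be done
None
```

The job is handed in: both valves and both brass plugs stand upright in their bays, the yellow-capped valve and steel plug stayed in place, and it took about 40 s of robot time (one missed grasp on the black-capped valve, redone lower).

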